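Turn a rocking bar magnifier onto its flat face over a form

TASK

The blue-framed half-round bar magnifier has been left rocking on its curved back. Still it with a touch, then roll it over onto its flat face and slide it onto the form so that it lies squarely along the yellow band and covers it. Keep the magnifier on the desk all the while rather than picking it up, leave the other things where they are, and let go of it at the end.

Things in the scene. Friction and masses are not known exactly. Their poses are not given: they have to be found in the camera images.
- magnifier: clear half-cylinder lens 140 mm long, radius 26 mm, about 0.26 kg, with blue end caps and blue rims on both long edges of its flat face, each 6 mm wide, 5 mm thick (64 mm over the rims). Origin: centre of the flat face; x along the bar, z from flat face into curved side. Starts rocking on its curve, flat face up, origin 26 mm above the desk, z down; flat side down: origin at desk height, z up
- magnifier_back (a point): crest of the curved side: the middle of the bar's length, 26 mm along the magnifier's z from its origin. On the desk at the start, 26 mm above the desk once the magnifier lies flat side down
- form: white sheet 150 x 170 mm lying flush on the desk (no height to speak of, fixed), with a yellow band 36 mm wide and 136 mm long through its middle. Origin: centre of the band at desk height; y along the band, x across it
- tube_cup: bystander: clear tub with used tubes, 107 mm across, 118 mm high, origin under its centre, z up
- wallet: bystander: brown wallet lying flat, 108 x 151 x 14 mm, origin under its centre
- lancet_box: bystander: white and red carton 60 x 90 x 45 mm, origin under its centre
- jar: bystander: clear jar 62 mm across, 117 mm high, origin under its centre, z up

How it is judged (in metres and radians):
On the way, in this order (a step that is already met when the one before it is completed fails the run):
1. the magnifier, still on its curved back, is held still by the fingers (contact force between the fingers and magnifier above 0.2 N and angular speed of magnifier below 0.3 rad/s and angle between magnifier's own z axis and vertical above 2.2 rad), for 0.2 s.
2. the magnifier lies flat side down on the desk (angle between magnifier's own z axis and vertical below 0.1 rad and height (world z) of magnifier below 0.006 m and angular speed of magnifier below 0.3 rad/s), for 0.2 s.
At the end, for the whole second after the job is handed in: The magnifier lies still on the desk flat side down (within 0.06 rad), its centre within 15 mm of the centre of the yellow band and its length within 0.15 rad of the band's direction (angle between magnifier's own z axis and vertical below 0.06 rad and height (world z) of magnifier below 0.005 m and horizontal distance between magnifier and form below 0.015 m and angle between the x axis of magnifier and the y axis of form, either way round below 0.15 rad and linear speed of magnifier below 0.02 m/s); the robot touches nothing.
It fails at once if the magnifier is lifted off the desk (centre of its flat face more than 60 mm up) (height (world z) of magnifier above 0.06 m).
It fails at once if a bystander (tub, wallet, carton, jar) is shifted more than 30 mm (distance of any of tube_cup, wallet, lancet_box, jar from where it was at the start of the episode above 0.03 m).
It also fails if it takes over 64 s, if anything falls off the work surface, if the arm or the gripper's body presses on something with over 40 N, if the wrist force passes 120 N, or if a joint passes its speed limit or range.

ROBOT

A 7-joint arm with a two-finger parallel gripper is mounted at the origin on a cart in front of the work surface, level with it; the furniture and walls round the work are solid. World frame = base frame: x ahead of the robot, y to its left, z up, the work surface at z = 0. Lengths are in mm, angles in rad, forces in N, time in s.
With the tool pointing down it reaches from about 400 to 875 mm from the base axis. Payload 4.4 kg.
Tool frame: the origin (TCP) lies on the centre line of the jaws, within the pads' length; the fingertips stand 11 mm ahead of it and the grasp point (between the pads) lies 8 mm behind it (ctrl.tips_ahead is the distance from the TCP to the fingertips, in mm); z points along the fingers, y is the line along which they close (so a half turn about z gives the same grasp; the last joint's range is limited). The gripper opens to 85 mm and grips with 20 to 120 N. Pads are 22 mm wide; open, the fingers measure 114 mm over their backs; the gripper's body (76 mm by 85 mm) begins 54 mm behind the grasp point. The pads swing forward as they close: fully open they stand 13 mm farther back than shut.
Start: joints at [1.094, 0.628, 0.038, 1.517, -0.027, 0.996, -0.02], TCP at [259.601, -595.924, 242.313] pointing down, gripper open.
Joint ranges: [-3.06, 3.06], [-0.37, 2.12], [-1.25, 1.32], [0.18, 2.47], [-1.1, 4.24], [0.23, 1.98], [-2.94, 2.94]. Speed limits (rad/s): [2.57, 2.57, 3.14, 3.14, 3.14, 3.14, 3.14].

INTERFACE

Orientations are given as [roll, pitch, yaw] about the fixed x, y, z axes, in that order (R = Rz(yaw) Ry(pitch) Rx(roll)).
In Python, from cell import ctrl, eyes, job gives the robot as it stands. The module is installed in compiled form; this text tells all that it offers.
- The arm moves only by the tool carry_out, never from a script. Its argument "moves" is a list of rows, each an object of numbers: "tx", "ty", "tz": the shift along the tool's x, y, z as a fraction of full scale; "twist": the turn about the tool's z as a fraction of full scale; "fingers": the opening, from 0 (shut) to 1 (fully open). In form: [{"tx": .., "ty": .., "tz": .., "twist": .., "fingers": ..}, ...]. A call has 1 to 12 rows; each row shifts and turns the commanded pose from where the row before left it, along the tool's axes as they then stand; what a row does not reach is not made up. Full scale, the value 1, is 0.3 m for a shift and pi rad for a turn. A row lasts 1/8 s, in which the tool goes at most 62.5 mm and 10.7 degrees, less where a joint would pass 70% of its speed; a pose out of reach is approached as far as the arm can. A call with a number of a shift or a turn outside -1 to 1 is refused whole. A call with a gripper value outside its range is refused whole. The fingers move at their own pace and stop on an object; the grip force is fixed at half the most. Time passes only in rows, so rows that do not move let the fingers close. It gives the time, the measured TCP pose, the force, the opening and the grip force at its end, in the units of the state.
- ctrl.read_state(): the state, without advancing time (a new reading comes with each control period).
- eyes.get_image(name): name is "scene" or "top" or "wrist"; returns a dict with "color" (480x640x3 uint8, blue, green, red), "fovy" (degrees; the focal length in pixels is half the picture's height over the tangent of half this angle, whatever the lens; pixels are square), "cx", "cy" (the principal point, pixels), "world_from_camera" (4x4, takes a point from camera to world coordinates). Camera axes: x right, y up, looking along -z (the intrinsics and any distortion apply to the point x, -y, -z); pixel columns grow to the right and rows downward; lengths in mm; the calibration is good to about 2 mm. A picture is of the moment at which its call begins. There is no depth.
- job.finish_job(): hands the job in; it is judged then, once.
The state is a dict: "clock": time; "qpos": joint angles; "qd": joint speeds; "tau": joint torques, N m; "eef_pos": TCP position; "tool_rot": TCP orientation; "force": force on the tool from outside, world axes, zero at the start; "torque": the same for the moment, N m; "width": finger opening in mm; "gripper_force": force on a finger pad.
Only numpy, scipy, OpenCV 4.12 (cv2) and the standard library are available. Lean on these libraries where they do the work, as an engineer would, in place of code of your own. Each camera call takes 0.05 s, during which the arm holds its last target. There are 200 camera calls.

## Working session

There is one attempt and no reset: what is moved stays moved. The work goes in short steps, Python scripts to look and compute and a tool call to move; the robot and the scene stay as the last step left them, time stands still between calls to the robot, and variables do not carry over. Pictures are saved under pics/ and viewed, at most 10 in all, crops included, and the job is handed in when it is done.

Besides the shell and the picture viewer there is one more tool, called after ">>>" as a command line: name --argument value ..., lists and objects as JSON in quotes. carry_out: Moves the arm, as the interface text tells. Its arguments: {"type":"object","properties":{"moves":{"type":"array","items":{"type":"object","properties":{"tx":{"type":"number","minimum":-1,"maximum":1},"ty":{"type":"number","minimum":-1,"maximum":1},"tz":{"type":"number","minimum":-1,"maximum":1},"twist":{"type":"number","minimum":-1,"maximum":1},"fingers":{"type":"number"}}}}},"required":["moves"]}

```bash
mkdir -p pics; cat >h.py <<'E'
import numpy as np,cv2
from cell import ctrl,eyes,job
def snap(n,f):
    im=eyes.get_image(n); cv2.imwrite('pics/'+f+'.png',im['color']); return im
def ray(im,u,v,z=0):
    f=240/np.tan(np.radians(im['fovy'])/2); T=np.array(im['world_from_camera'])
    d=T[:3,:3]@np.array([(u-im['cx'])/f,-(v-im['cy'])/f,-1]); o=T[:3,3]
    return (o+d*(z-o[2])/d[2]).round(1)
def pix(im,p):
    f=240/np.tan(np.radians(im['fovy'])/2); T=np.array(im['world_from_camera'])
    c=T[:3,:3].T@(np.array(p)-T[:3,3]); return im['cx']+f*c[0]/-c[2], im['cy']-f*c[1]/-c[2]
E
python3 - <<'E'
from h import *
im=snap('top','top1');print({k:v for k,v in im.items() if k!='color'});im=snap('scene','sc1');print(ctrl.read_state(),ctrl.tips_ahead);print({k:v for k,v in im.items() if k!='color'})
E
```

```text
{'fovy': 42.50971425569026, 'cx': 328.39382376323283, 'cy': 234.69230514172546, 'world_from_camera': array([[ 1.71575100e-02,  9.88205487e-01, -1.52169428e-01,
         3.40710001e+02],
       [-9.98211486e-01,  8.21303324e-03, -5.92146475e-02,
        -1.34287388e+02],
       [-5.72664670e-02,  1.52913247e-01,  9.86578984e-01,
         1.88919890e+03],
       [ 0.00000000e+00,  0.00000000e+00,  0.00000000e+00,
         1.00000000e+00]])}
{'clock': 0.1, 'qpos': array([ 1.09421335,  0.62922845,  0.03844379,  1.51827952, -0.02701132,
        0.99629491, -0.02000966]), 'qd': array([-1.29835927e-03, -1.38446683e-03,  9.68669890e-05, -1.38996262e-03,
       -1.53175939e-03, -2.22796595e-04,  9.10225855e-04]), 'tau': array([ 2.72420366e-03, -5.64539981e+01,  1.23069249e+00, -1.93974996e+01,
        1.13972308e-02,  5.45708870e-03, -3.14957038e-05]), 'eef_pos': array([ 259.37711997, -595.41312235,  241.49364126]), 'tool_rot': array([-3.13990014e+00,  5.88247178e-06,  4.10767694e-01]), 'force': array([ 0.12061417, -0.43501096,  0.1356602 ]), 'torque': array([-0.0416386 , -0.03336188,  0.03372092]), 'gripper_force': 0.0, 'width': 84.98676935672333} 11.0
{'fovy': 47.15800729623087, 'cx': 317.02376892899184, 'cy': 249.97179484081016, 'world_from_camera': array([[-6.98990408e-01,  4.59212512e-01, -5.48211892e-01,
        -1.19879490e+02],
       [-7.15131039e-01, -4.48764478e-01,  5.35908611e-01,
         6.89220913e+02],
       [ 7.79155519e-05,  7.66638319e-01,  6.42079186e-01,
         9.18513526e+02],
       [ 0.00000000e+00,  0.00000000e+00,  0.00000000e+00,
         1.00000000e+00]])}
```

View pics/top1.png

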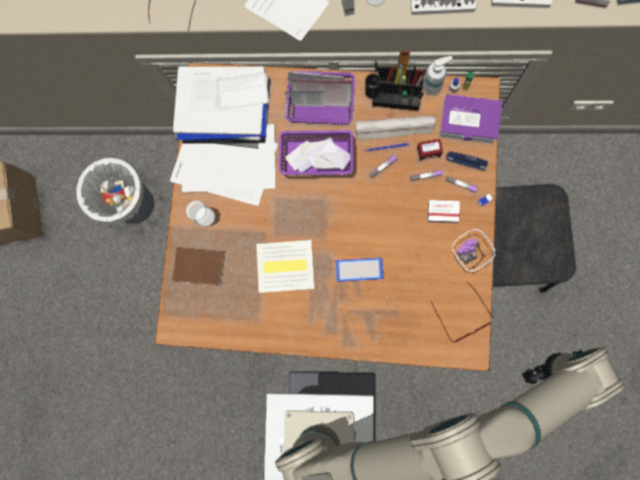

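View pics/sc1.png

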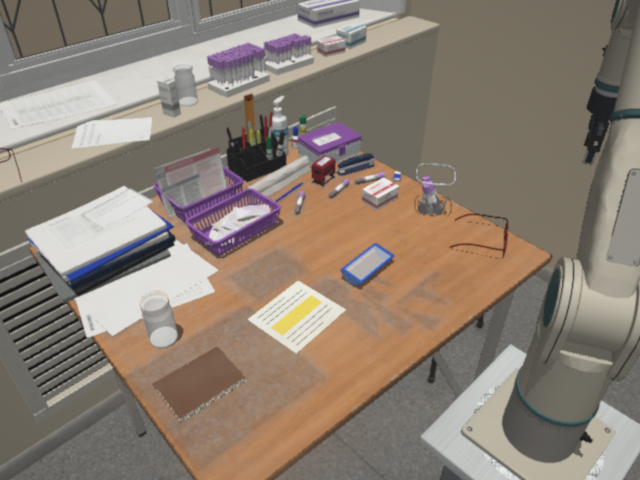

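Top view: the magnifier is at about (360,269) with its length across the image, the yellow band at (285,266) and the jar at (200,213). The wallet is at (199,265), the carton at (444,211) and the tub at (473,251).

```bash
cat >>h.py <<'E'
def seg(im,lo,hi,box,z):
    u0,v0,u1,v1=box; h=cv2.cvtColor(im['color'][v0:v1,u0:u1],cv2.COLOR_BGR2HSV)
    m=cv2.inRange(h,lo,hi); p=cv2.findNonZero(m)
    if p is None: return None
    p=p.reshape(-1,2)
    w=np.array([ray(im,a+u0,b+v0,z)[:2] for a,b in p],np.float32)
    (c,s,a)=cv2.minAreaRect(w); return len(w),np.round(c,1),np.round(s,1),round(a,1)
E
python3 - <<'E'
from h import *
for i in range(5):
    im=eyes.get_image('top')
    print(seg(im,(105,120,60),(130,255,255),(325,245,400,295),26), end=' ')
    s=eyes.get_image('scene')
    print(seg(s,(105,120,60),(130,255,255),(330,235,405,295),26))
print(seg(im,(20,120,120),(35,255,255),(255,240,315,295),0))
print(seg(s,(20,120,120),(35,255,255),(245,280,350,350),0))
for p in [(444,211),(473,251),(203,217)]: print(ray(im,*p))
E
```

```text
(111, array([ 525.5, -117.3]), array([ 58. , 136.3]), 3.4) (223, array([ 525. , -111.7]), array([ 59. , 140.2]), 3.5)
(125, array([ 529.6, -117.2]), array([ 55.8, 136.1]), 3.5) (199, array([ 526.8, -104.2]), array([ 53.8, 158.2]), 3.8)
(141, array([ 529.2, -117.1]), array([ 57.9, 136.4]), 4.0) (239, array([ 524.7, -111.7]), array([ 59.4, 140.2]), 3.5)
(116, array([ 525.5, -117.2]), array([ 58.7, 136.4]), 3.7) (252, array([ 520.6, -110.5]), array([ 67.7, 144.2]), 3.0)
(85, array([ 522.2, -117.5]), array([ 58.4, 136.4]), 3.5) (247, array([ 520.9, -110.4]), array([ 67.2, 144.7]), 3.7)
(365, array([533.8, 113. ]), array([ 27.4, 128.1]), 5.0)
(597, array([534. , 115.1]), array([ 32.3, 131.7]), 4.7)
[ 709.1 -377.2    0. ]
[ 585.5 -463.5    0. ]
[685.3 376.3   0. ]
```

>>> carry_out --moves '[{"twist": -0.0555,"fingers": 1},{"twist": -0.0555,"fingers": 1},{"twist": -0.0555,"fingers": 1},{"twist": -0.0555,"fingers": 1},{"twist": -0.0555,"fingers": 1},{"twist": -0.0555,"fingers": 1},{"twist": -0.0555,"fingers": 1}]'

```text
validation failed for argument at $.mo...
```

>>> carry_out --moves '[{"tx": 0.13,"ty": 0.082,"fingers": 1},{"tx": 0.13,"ty": 0.082,"fingers": 1},{"tx": 0.13,"ty": 0.082,"fingers": 1},{"tx": 0.13,"ty": 0.082,"fingers": 1},{"tx": 0.13,"ty": 0.082,"fingers": 1},{"tx": 0.13,"ty": 0.082,"fingers": 1},{"tx": 0.13,"ty": 0.082,"fingers": 1},{"tx": 0.13,"ty": 0.082,"fingers": 1},{"tx": 0.13,"ty": 0.082,"fingers": 1},{"tx": 0.13,"ty": 0.082,"fingers": 1},{"tx": 0.13,"ty": 0.082,"fingers": 1},{"tx": 0.13,"ty": 0.082,"fingers": 1}]'

```text
validation failed for argument at $.mo...
```

>>> carry_out --moves '[{"tx": 0,"ty": 0,"tz": 0,"twist": -0.0555,"fingers": 1},{"tx": 0,"ty": 0,"tz": 0,"twist": -0.0555,"fingers": 1},{"tx": 0,"ty": 0,"tz": 0,"twist": -0.0555,"fingers": 1},{"tx": 0,"ty": 0,"tz": 0,"twist": -0.0555,"fingers": 1},{"tx": 0,"ty": 0,"tz": 0,"twist": -0.0555,"fingers": 1},{"tx": 0,"ty": 0,"tz": 0,"twist": -0.0555,"fingers": 1},{"tx": 0,"ty": 0,"tz": 0,"twist": -0.0555,"fingers": 1}]'

```text
clock: 1.48
eef_pos: [259.5, -596.0, 242.4]
tool_rot: [-3.142, 0.0, 1.637]
force: [0.8, -0.7, -0.7]
width: 85.5
gripper_force: 0.0
```

>>> carry_out --moves '[{"tx": 0.13,"ty": 0.082,"tz": 0,"twist": 0,"fingers": 1},{"tx": 0.13,"ty": 0.082,"tz": 0,"twist": 0,"fingers": 1},{"tx": 0.13,"ty": 0.082,"tz": 0,"twist": 0,"fingers": 1},{"tx": 0.13,"ty": 0.082,"tz": 0,"twist": 0,"fingers": 1},{"tx": 0.13,"ty": 0.082,"tz": 0,"twist": 0,"fingers": 1},{"tx": 0.13,"ty": 0.082,"tz": 0,"twist": 0,"fingers": 1},{"tx": 0.13,"ty": 0.082,"tz": 0,"twist": 0,"fingers": 1},{"tx": 0.13,"ty": 0.082,"tz": 0,"twist": 0,"fingers": 1},{"tx": 0.13,"ty": 0.082,"tz": 0,"twist": 0,"fingers": 1},{"tx": 0.13,"ty": 0.082,"tz": 0,"twist": 0,"fingers": 1},{"tx": 0.13,"ty": 0.082,"tz": 0,"twist": 0,"fingers": 1},{"tx": 0.13,"ty": 0.082,"tz": 0,"twist": 0,"fingers": 1}]'

```text
clock: 2.98
eef_pos: [526.7, -109.8, 242.6]
tool_rot: [3.141, 0.0, 1.631]
force: [1.2, 0.7, 0.7]
width: 85.1
gripper_force: 0.0
```

>>> carry_out --moves '[{"tx": 0,"ty": -0.003,"tz": 0.15,"twist": 0,"fingers": 1},{"tx": 0,"ty": 0,"tz": 0.15,"twist": 0,"fingers": 1},{"tx": 0,"ty": 0,"tz": 0.15,"twist": 0,"fingers": 1},{"tx": 0,"ty": 0,"tz": 0.15,"twist": 0,"fingers": 1},{"tx": 0,"ty": 0,"tz": 0.08,"twist": 0,"fingers": 1},{"tx": 0,"ty": 0,"tz": 0.04,"twist": 0,"fingers": 1},{"tx": 0,"ty": 0,"tz": 0,"twist": 0,"fingers": 1}]'

```text
clock: 3.85
eef_pos: [525.1, -111.0, 26.1]
tool_rot: [-3.141, -0.0, 1.631]
force: [-0.1, 0.1, 0.2]
width: 85.6
gripper_force: 0.0
```

```bash
python3 - <<'E'
from h import *
im=snap('scene','x'); c=im['color'][190:330,290:450]; w=eyes.get_image('wrist')['color']
cv2.imwrite('pics/p3.png',np.hstack([cv2.resize(c,(480,420),interpolation=2),cv2.resize(w,(320,240))[:].repeat(1,0) if 0 else cv2.copyMakeBorder(cv2.resize(w,(320,240)),0,180,0,0,0)]))
E
```

```text
(no output)
```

View pics/p3.png

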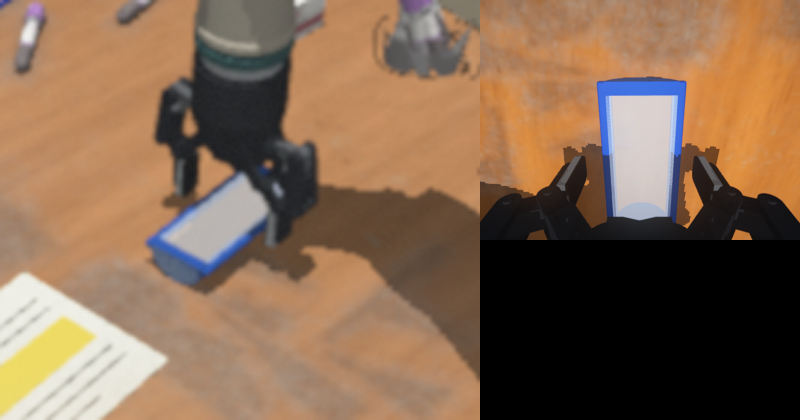

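The open fingers straddle the bar, one beside each rim, and the bar is centred between them.

>>> carry_out --moves '[{"tx": 0,"ty": 0,"tz": 0,"twist": 0,"fingers": 0.7},{"tx": 0,"ty": 0,"tz": 0,"twist": 0,"fingers": 0.7},{"tx": 0,"ty": 0,"tz": 0,"twist": 0,"fingers": 0.7},{"tx": 0,"ty": 0,"tz": 0,"twist": 0,"fingers": 0.7},{"tx": 0,"ty": 0,"tz": 0,"twist": 0,"fingers": 0.7},{"tx": 0,"ty": 0,"tz": 0,"twist": 0,"fingers": 0.7}]'

```text
clock: 4.7
eef_pos: [526.2, -111.2, 28.2]
tool_rot: [3.139, 0.001, 1.631]
force: [-1.8, 0.5, 10.0]
width: 61.1
gripper_force: 62.5
```

```bash
python3 - <<'E'
from h import *
im=snap('scene','x'); c=im['color'][190:330,290:450]; w=eyes.get_image('wrist')['color']
cv2.imwrite('pics/p4.png',np.hstack([cv2.resize(c,(480,420),interpolation=2),cv2.copyMakeBorder(cv2.resize(w,(320,240)),0,180,0,0,0)]))
E
```

```text
(no output)
```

View pics/p4.png

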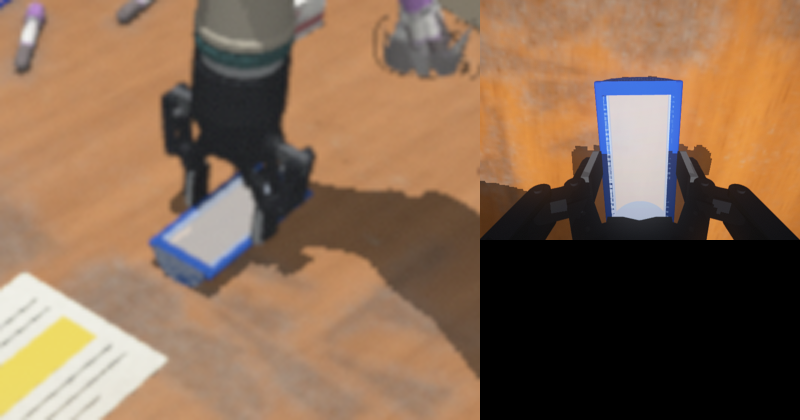

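Both pads now grip the rims and the bar is held still, with the flat face up.

>>> carry_out --moves '[{"tx": 0,"ty": 0,"tz": 0,"twist": 0,"fingers": 0.7},{"tx": 0,"ty": 0,"tz": 0,"twist": 0,"fingers": 0.7},{"tx": 0,"ty": 0,"tz": 0,"twist": 0,"fingers": 1},{"tx": 0,"ty": 0,"tz": 0,"twist": 0,"fingers": 1},{"tx": 0,"ty": 0,"tz": 0,"twist": 0,"fingers": 1},{"tx": 0,"ty": 0,"tz": -0.12,"twist": 0,"fingers": 1},{"tx": 0,"ty": -0.05,"tz": 0,"twist": 0,"fingers": 1},{"tx": 0,"ty": 0,"tz": 0.04,"twist": 0,"fingers": 1},{"tx": 0,"ty": 0,"tz": 0.04,"twist": 0,"fingers": 1}]'

```text
clock: 5.92
eef_pos: [510.3, -111.8, 37.1]
tool_rot: [-3.142, -0.0, 1.631]
force: [0.3, 1.1, -1.0]
width: 85.3
gripper_force: 0.0
```

```bash
python3 - <<'E'
from h import *
print(ctrl.read_state()['force'],ctrl.read_state()['eef_pos'])
im=snap('scene','x'); c=im['color'][190:330,290:450]; w=eyes.get_image('wrist')['color']
print(seg(im,(105,120,60),(130,255,255),(330,235,405,295),26))
cv2.imwrite('pics/p5.png',np.hstack([cv2.resize(c,(480,420),interpolation=2),cv2.copyMakeBorder(cv2.resize(w,(320,240)),0,180,0,0,0)]))
E
```

```text
[ 0.26881675  1.11245108 -0.95324133] [ 510.34221571 -111.8461725    37.13397945]
(159, array([ 523.1, -110.2]), array([ 63.6, 139.7]), 4.1)
```

View pics/p5.png

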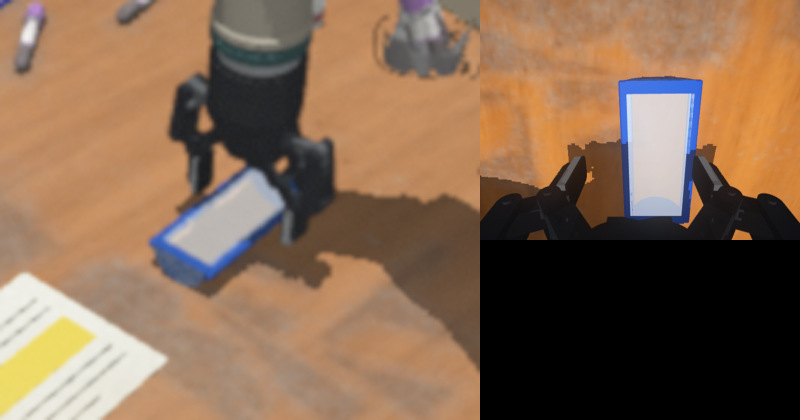

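>>> carry_out --moves '[{"tx": 0,"ty": 0,"tz": 0.03,"twist": 0,"fingers": 1},{"tx": 0,"ty": 0,"tz": 0,"twist": 0,"fingers": 1}]'

```text
clock: 6.28
eef_pos: [509.7, -111.7, 28.4]
tool_rot: [-3.14, -0.0, 1.632]
force: [-0.5, 0.9, -0.4]
width: 85.3
gripper_force: 0.0
```

```bash
cat >>h.py <<'E'
def view(f):
    st=ctrl.read_state(); print(np.round(st['force'],1),np.round(st['eef_pos'],1),st['width'])
    im=snap('scene','x'); c=im['color'][190:330,290:450]; w=eyes.get_image('wrist')
    print(seg(im,(105,120,60),(130,255,255),(330,235,405,295),26))
    cv2.imwrite('pics/'+f+'.png',np.hstack([cv2.resize(c,(400,350),interpolation=2),cv2.copyMakeBorder(cv2.resize(w['color'],(400,300)),0,50,0,0,0)])); return w
E
python3 - <<'E'
from h import *
w=view('p6')
h=cv2.cvtColor(w['color'],cv2.COLOR_BGR2HSV); m=cv2.inRange(h,(105,120,60),(130,255,255))
for v in (190,240,300): 
    u=np.where(m[v,:])[0]; print(v,u.min(),u.max(),ray(w,u.min(),v,26),ray(w,u.max(),v,26))
E
```

```text
[-0.5  0.9 -0.4] [ 509.7 -111.7   28.4] 85.26847024430731
(149, array([ 523. , -109.3]), array([ 63.6, 137.7]), 4.1)
190 275 446 [490.7 -55.4  26. ] [553.  -51.7  26. ]
240 277 441 [491.9 -74.8  26. ] [554.4 -71.   26. ]
300 281 435 [ 494.1 -100.4   26. ] [556.2 -96.6  26. ]
```

>>> carry_out --moves '[{"tx": 0,"ty": 0.005,"tz": 0.015,"twist": 0,"fingers": 1},{"tx": 0,"ty": 0.014,"tz": 0.02,"twist": 0,"fingers": 1},{"tx": 0,"ty": 0.014,"tz": 0.02,"twist": 0,"fingers": 1},{"tx": 0,"ty": 0.008,"tz": 0.02,"twist": 0,"fingers": 1},{"tx": 0,"ty": 0,"tz": 0,"twist": 0,"fingers": 1}]'

```text
clock: 7.0
eef_pos: [523.0, -111.0, 6.4]
tool_rot: [3.141, -0.0, 1.632]
force: [0.1, 0.2, 1.4]
width: 85.5
gripper_force: 0.7
```

```bash
python3 - <<'E'
from h import *
view('p7')
E
```

```text
[0.1 0.2 1.4] [ 523.  -111.     6.4] 85.4854732190164
(88, array([537.2, -95.9]), array([ 35.1, 129.8]), 10.5)
```

View pics/p7.png

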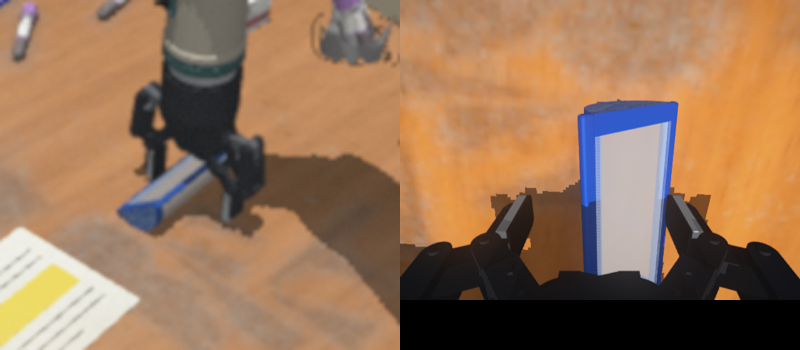

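>>> carry_out --moves '[{"tx": 0,"ty": 0.004,"tz": 0.013,"twist": 0,"fingers": 1},{"tx": 0,"ty": 0.02,"tz": -0.009,"twist": 0,"fingers": 0.85},{"tx": 0,"ty": 0.02,"tz": -0.009,"twist": 0,"fingers": 0.7},{"tx": 0,"ty": 0.013,"tz": -0.006,"twist": 0,"fingers": 0.6},{"tx": 0,"ty": 0,"tz": 0,"twist": 0,"fingers": 0.6}]'

```text
clock: 7.72
eef_pos: [538.9, -110.2, 9.8]
tool_rot: [-3.141, -0.0, 1.631]
force: [0.8, -0.0, 1.5]
width: 51.4
gripper_force: 7.6
```

```bash
python3 - <<'E'
from h import *
view('p8')
E
```

```text
[ 0.8 -0.   1.5] [ 538.9 -110.2    9.8] 51.43497343080231
(63, array([517.5, -71.5]), array([85.2, 31.8]), 79.2)
```

View pics/p8.png

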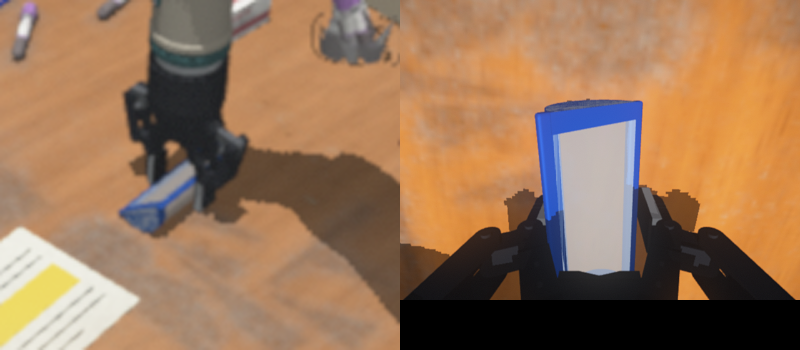

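>>> carry_out --moves '[{"tx": 0,"ty": 0.008,"tz": -0.003,"twist": 0,"fingers": 0.5},{"tx": 0,"ty": 0.008,"tz": -0.003,"twist": 0,"fingers": 0.4},{"tx": 0,"ty": 0.008,"tz": 0,"twist": 0,"fingers": 0.3},{"tx": 0,"ty": 0,"tz": 0,"twist": 0,"fingers": 0.25},{"tx": 0,"ty": 0,"tz": 0,"twist": 0,"fingers": 0.25}]'

```text
clock: 8.45
eef_pos: [546.4, -109.7, 11.8]
tool_rot: [-3.141, -0.0, 1.631]
force: [0.2, -0.2, -2.8]
width: 48.5
gripper_force: 62.0
```

```bash
python3 - <<'E'
from h import *
view('p9')
E
```

```text
[ 0.2 -0.2 -2.8] [ 546.4 -109.7   11.8] 48.52237554547716
(62, array([540.4, -77.6]), array([33.6, 72.6]), 13.3)
```

View pics/p9.png

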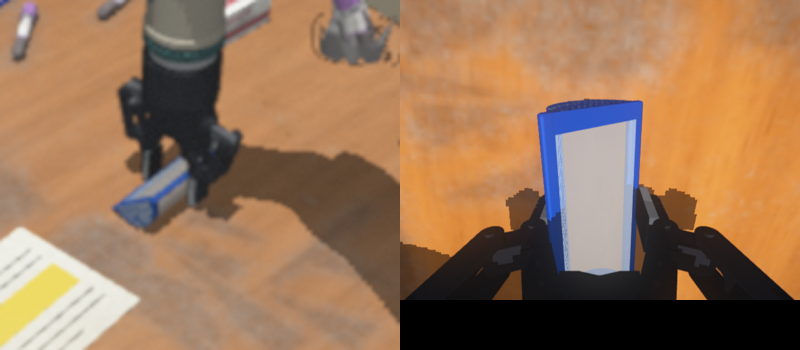

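The bar is tilted about 45° and jammed between the pads at 48.5 mm. I'll open a little, press the far rim down to the desk, and close again.

>>> carry_out --moves '[{"tx": 0,"ty": -0.013,"tz": 0.006,"twist": 0,"fingers": 0.66},{"tx": 0,"ty": -0.013,"tz": 0.01,"twist": 0,"fingers": 0.75},{"tx": 0,"ty": 0.005,"tz": 0.012,"twist": 0,"fingers": 0.75},{"tx": 0,"ty": 0,"tz": 0.008,"twist": 0,"fingers": 0.75},{"tx": 0,"ty": 0,"tz": 0,"twist": 0,"fingers": 0.75}]'

```text
clock: 9.18
eef_pos: [538.3, -110.3, 4.8]
tool_rot: [-3.139, 0.002, 1.631]
force: [-13.1, 1.5, 39.9]
width: 63.9
gripper_force: 20.4
```

```bash
cat >>h.py <<'E'
def wr():
    w=eyes.get_image('wrist'); h=cv2.cvtColor(w['color'],cv2.COLOR_BGR2HSV); m=cv2.inRange(h,(105,120,60),(130,255,255))
    for v in (170,180,200,220,250):
        r=m[v]; e=np.where(np.diff((r>0).astype(int)))[0]; print(v,e)
E
python3 - <<'E'
from h import *
view('p10'); wr()
E
```

```text
[-13.1   1.5  39.9] [ 538.3 -110.3    4.8] 63.9338399578996
(101, array([530.1, -70.4]), array([49.6, 66.9]), 8.1)
170 [338 407]
180 [204 407]
200 [205 366 392 405]
220 [207 238 390 404]
250 [210 240 389 402]
```

```bash
cat >>h.py <<'E'
from scipy.optimize import least_squares
def tilt(free=False,rows=(190,200,210,220,230,240,250)):
    w=eyes.get_image('wrist'); h=cv2.cvtColor(w['color'],cv2.COLOR_BGR2HSV); m=cv2.inRange(h,(105,120,60),(130,255,255))
    L=[]
    for v in rows:
        e=np.where(np.diff((m[v]>0).astype(int)))[0]+.5
        if len(e)==4:
            for u,k in ((e[1],-26),(e[2],26),(e[3],32)): L.append((u,v,k))
    n=np.array([.998,.061])
    def line(u,v):
        a,b=ray(w,u,v,0),ray(w,u,v,50); return a[:2]@n,b[:2]@n
    D=[(*line(u,v),k) for u,v,k in L]
    def res(p):
        s,t=p[:2]; z=p[2] if free else max(26,32*np.sin(t))
        return [ (s+k*np.cos(t)) - (a+(b-a)*(z-k*np.sin(t))/50) for a,b,k in D]
    r=least_squares(res,[550,.6]+([26] if free else [])); print('tilt s,theta(z)',r.x.round(2),'rms',np.sqrt(np.mean(r.fun**2)).round(2),len(D),'tcp s',round(ctrl.read_state()['eef_pos'][:2]@n,1))
E
python3 - <<'E'
from h import *
tilt();tilt(True)
E
```

```text
tilt s,theta(z) [535.84   0.67] rms 7.57 18 tcp s 530.5
tilt s,theta(z) [536.07   1.18  89.74] rms 0.9 12 tcp s 530.5
```

```bash
python3 - <<'E'
from h import *
s=ctrl.read_state();print(s['force'],s['eef_pos'])
w=snap('wrist','w1'); im=snap('scene','s2')
cv2.imwrite('pics/p11.png',np.hstack([cv2.resize(im['color'][190:310,300:420],(400,400),interpolation=2),cv2.resize(w['color'][100:420,160:480],(400,400))]))
wr()
E
```

```text
[-12.67660819   2.07461486  40.17020227] [ 538.30532174 -110.40118738    4.78941625]
170 [235 258 261 263 312 314 316 407]
180 [204 407]
200 [205 366 385 405]
220 [207 230 231 235 236 237 384 404]
250 [210 240 382 402]
```

View pics/p11.png

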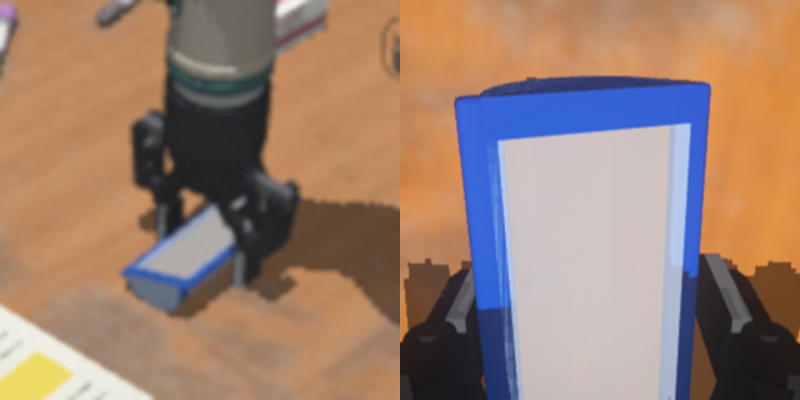

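The bar has slipped back to about 20° tilt, with both fingers outside it and the fingertips on the desk. The new plan is to turn the jaws along the bar and roll it over by pushing the near rim up and away with both fingertips.

>>> carry_out --moves '[{"tx": 0,"ty": 0,"tz": -0.02,"twist": 0,"fingers": 1},{"tx": 0,"ty": 0,"tz": 0,"twist": 0,"fingers": 1},{"tx": 0,"ty": 0,"tz": -0.15,"twist": 0,"fingers": 1},{"tx": 0,"ty": -0.13,"tz": -0.1,"twist": 0.0555,"fingers": 1},{"tx": 0,"ty": -0.13,"tz": -0.05,"twist": 0.0555,"fingers": 1},{"tx": 0,"ty": 0,"tz": 0,"twist": 0.0555,"fingers": 1},{"tx": 0,"ty": 0,"tz": 0,"twist": 0.0555,"fingers": 1},{"tx": 0,"ty": 0,"tz": 0,"twist": 0.0555,"fingers": 1},{"tx": 0,"ty": 0,"tz": 0,"twist": 0.0555,"fingers": 1},{"tx": 0,"ty": 0,"tz": 0,"twist": 0.0555,"fingers": 1},{"tx": 0,"ty": 0,"tz": 0,"twist": 0.0555,"fingers": 1},{"tx": 0,"ty": 0,"tz": 0,"twist": 0.0555,"fingers": 1}]'

```text
clock: 11.08
eef_pos: [462.8, -108.0, 96.6]
tool_rot: [3.141, 0.0, 0.057]
force: [-0.6, -0.1, -0.1]
width: 85.5
gripper_force: 0.0
```

```bash
python3 - <<'E'
from h import *
print(ctrl.read_state()['eef_pos'])
for i in range(3):
    im=eyes.get_image('top')
    print(seg(im,(105,120,60),(130,255,255),(325,235,400,295),26), end=' ')
    s=eyes.get_image('scene')
    print(seg(s,(105,120,60),(130,255,255),(330,235,405,295),26))
E
```

```text
[ 462.78868741 -107.98121075   96.57824007]
(48, array([ 533.4, -115.2]), array([ 54.6, 136.3]), 0.2) (166, array([ 525.8, -110.8]), array([ 61.1, 138.5]), 3.7)
(54, array([ 533.4, -115.2]), array([ 54.6, 136.3]), 0.2) (188, array([ 524.9, -109.9]), array([ 62.8, 139.9]), 3.7)
(43, array([ 533.4, -116.7]), array([ 54.6, 133.3]), 0.2) (191, array([ 524.9, -110.4]), array([ 63.1, 139.9]), 2.5)
```

>>> carry_out --moves '[{"tx": 0,"ty": 0.017,"tz": 0.13,"twist": 0,"fingers": 1},{"tx": 0,"ty": 0,"tz": 0.135,"twist": 0,"fingers": 1},{"tx": 0.03,"ty": 0,"tz": 0,"twist": 0,"fingers": 1},{"tx": 0.02,"ty": 0,"tz": 0,"twist": 0,"fingers": 1}]'

```text
clock: 11.88
eef_pos: [479.9, -112.6, 18.6]
tool_rot: [3.14, -0.002, 0.063]
force: [-0.7, -1.9, 0.7]
width: 85.2
gripper_force: 0.0
```

```bash
cat >>h.py <<'E'
def both():
    s=ctrl.read_state();print('F',s['force'].round(1),'p',s['eef_pos'].round(1),'t',s['clock'])
    im=eyes.get_image('top'); print('top',seg(im,(105,120,60),(130,255,255),(325,215,400,295),26))
    im=eyes.get_image('scene'); print('scene',seg(im,(105,120,60),(130,255,255),(330,225,415,295),26))
E
python3 -c "
from h import *
both()"
```

```text
F [-0.7 -1.9  0.7] p [ 479.9 -112.6   18.6] t 11.875
top (50, array([ 531.9, -115.2]), array([ 57.6, 136.3]), 0.2)
scene (134, array([ 525. , -103.5]), array([ 63.9, 124.9]), 4.8)
```

>>> carry_out --moves '[{"tx": 0.028,"ty": 0,"tz": -0.022,"twist": 0,"fingers": 1},{"tx": 0.028,"ty": 0,"tz": -0.022,"twist": 0,"fingers": 1},{"tx": 0.028,"ty": 0,"tz": -0.02,"twist": 0,"fingers": 1},{"tx": 0.028,"ty": 0,"tz": -0.018,"twist": 0,"fingers": 1},{"tx": 0,"ty": 0,"tz": 0,"twist": 0,"fingers": 1}]'

```text
clock: 12.6
eef_pos: [512.8, -110.0, 42.8]
tool_rot: [3.141, -0.002, 0.063]
force: [-0.2, 0.4, 0.4]
width: 85.3
gripper_force: 0.0
```

```bash
python3 -c "
from h import *
both()
w=snap('wrist','w2'); im=snap('scene','s3'); t=snap('top','t3')
cv2.imwrite('pics/p12.png',np.hstack([cv2.resize(im['color'][180:300,300:420],(300,300),interpolation=2),cv2.resize(w['color'],(400,300))]))
"
```

```text
F [-0.2  0.4  0.4] p [ 512.8 -110.    42.8] t 12.6
top (22, array([ 524.1, -175.5]), array([31.8, 68.2]), 59.2)
scene (149, array([ 526.4, -110.7]), array([ 62.6, 138.7]), 3.9)
```

>>> carry_out --moves '[{"tx": 0,"ty": 0,"tz": -0.05,"twist": 0,"fingers": 1},{"tx": -0.15,"ty": 0,"tz": 0,"twist": 0,"fingers": 1},{"tx": 0,"ty": 0.008,"tz": 0.09,"twist": 0,"fingers": 1},{"tx": 0,"ty": 0,"tz": 0.085,"twist": 0,"fingers": 1},{"tx": 0.03,"ty": 0,"tz": 0,"twist": 0,"fingers": 1},{"tx": 0.02,"ty": 0,"tz": 0,"twist": 0,"fingers": 1},{"tx": 0.02,"ty": 0,"tz": 0,"twist": 0,"fingers": 1},{"tx": 0,"ty": 0,"tz": 0,"twist": 0,"fingers": 1}]'

```text
clock: 13.85
eef_pos: [488.9, -113.9, 5.5]
tool_rot: [3.141, -0.002, 0.063]
force: [0.4, -0.5, 0.0]
width: 85.0
gripper_force: 0.0
```

```bash
python3 -c "
from h import *
both()
"
```

```text
F [ 0.4 -0.5  0. ] p [ 488.9 -113.9    5.5] t 13.85
top (28, array([ 558.1, -118.6]), array([134.1,  35.8]), 78.8)
scene (125, array([527.2, -99.2]), array([ 62.6, 117.7]), 2.6)
```

>>> carry_out --moves '[{"tx": 0.025,"ty": 0,"tz": -0.01,"twist": 0,"fingers": 1},{"tx": 0.025,"ty": 0,"tz": -0.025,"twist": 0,"fingers": 1},{"tx": 0.025,"ty": 0,"tz": -0.025,"twist": 0,"fingers": 1},{"tx": 0,"ty": 0,"tz": 0,"twist": 0,"fingers": 1}]'

```text
clock: 14.45
eef_pos: [512.2, -112.6, 23.6]
tool_rot: [3.14, -0.003, 0.063]
force: [0.1, -0.9, 0.5]
width: 85.4
gripper_force: 0.1
```

```bash
python3 -c "
from h import *
both()
w=snap('wrist','w2'); im=snap('scene','s3')
wr()
cv2.imwrite('pics/p12.png',np.hstack([cv2.resize(im['color'][180:300,300:420],(400,400),interpolation=2),cv2.resize(w['color'],(400,300),interpolation=3)[:, :].copy() if 0 else cv2.copyMakeBorder(cv2.resize(w['color'],(400,300)),0,100,0,0,0)]))
"
```

```text
F [ 0.1 -0.9  0.5] p [ 512.2 -112.6   23.6] t 14.45
top (9, array([ 567.1, -178.7]), array([12.2,  3.1]), 0.5)
scene (63, array([529.2, -98. ]), array([138.6,  37. ]), 82.5)
170 [140 512]
180 [139 165 487 513]
200 [137 164 489 516]
220 [135 162 491 518]
250 [131 159 494 521]
```

View pics/p12.png

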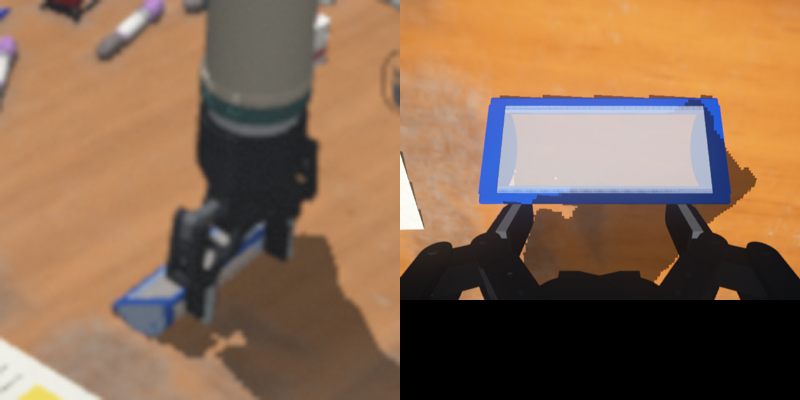

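The wrist view shows the whole bar, from about (485,155) to (730,325) full-scale. The near rim is raised on both fingertips and the roll has started. From here I'll track the tilt by fitting the pose to the rim corners.

```bash
cat >>h.py <<'E'
def pose():
    s=ctrl.read_state();print('F',s['force'].round(1),'p',s['eef_pos'].round(1),'t',s['clock'])
    w=eyes.get_image('wrist'); h=cv2.cvtColor(w['color'],cv2.COLOR_BGR2HSV); m=cv2.inRange(h,(105,120,60),(130,255,255))
    m[360:]=0
    n,l,st,_=cv2.connectedComponentsWithStats(m); 
    if n<2: print('none'); return
    hull=cv2.convexHull(cv2.findNonZero((np.isin(l,[i for i in range(1,n) if st[i,4]>60])).astype(np.uint8)))
    q=cv2.approxPolyN(hull,4).reshape(4,2).astype(float)
    q=q[np.argsort(q[:,1])]; q=np.vstack([q[:2][np.argsort(q[:2,0])],q[2:][np.argsort(q[2:,0])]])
    f=240/np.tan(np.radians(w['fovy'])/2); K=np.array([[f,0,w['cx']],[0,f,w['cy']],[0,0,1]])
    O=np.array([[-70,-32,0],[70,-32,0],[-70,32,0],[70,32,0]],float)
    n,R,T,e=cv2.solvePnPGeneric(O,q,K,None,flags=cv2.SOLVEPNP_IPPE)
    C=np.array(w['world_from_camera']); F=np.diag([1,-1,-1])
    print('corners',q.round().astype(int).tolist())
    for r,t,ee in zip(R,T,e):
        Rw=C[:3,:3]@F@cv2.Rodrigues(r)[0]; p=C[:3,:3]@F@t.ravel()+C[:3,3]
        z=Rw[:,2]; print('c',p.round(1),'zaxis',z.round(2),'xaxis',Rw[:,0].round(3),'tilt',np.degrees(np.arctan2(z[0],-z[2])).round(1),'err',ee.ravel().round(1))
E
python3 -c "
from h import *
pose()"
```

```text
F [-0.7 -0.1  0.2] p [ 509.8 -112.5   22.6] t 14.7
corners [[142, 156], [511, 156], [123, 326], [531, 326]]
c [ 550.8 -111.2   26.4] zaxis [-0.58 -0.05 -0.81] xaxis [ 0.065 -0.998  0.011] tilt -35.6 err [2.4]
c [ 547.3 -110.6   29.4] zaxis [-0.03 -0.03 -1.  ] xaxis [ 0.071 -0.997  0.03 ] tilt -2.0 err [16.8]
```

>>> carry_out --moves '[{"tx": 0.024,"ty": 0,"tz": -0.02,"twist": 0,"fingers": 1},{"tx": 0.024,"ty": 0,"tz": -0.02,"twist": 0,"fingers": 1},{"tx": 0,"ty": 0,"tz": 0,"twist": 0,"fingers": 1}]'

```text
clock: 15.12
eef_pos: [525.4, -111.7, 35.4]
tool_rot: [3.141, -0.001, 0.063]
force: [-1.7, -0.1, 0.1]
width: 85.1
gripper_force: 0.7
```

```bash
python3 -c "
from h import *
pose()"
```

```text
F [-1.7 -0.1  0.1] p [ 525.4 -111.7   35.4] t 15.125
corners [[166, 183], [484, 183], [124, 323], [528, 323]]
c [ 559.2 -110.7   29.4] zaxis [-0.79 -0.06 -0.62] xaxis [ 0.064 -0.998  0.007] tilt -51.9 err [0.2]
c [ 555.8 -110.1   38.4] zaxis [ 0.21 -0.01 -0.98] xaxis [ 0.072 -0.997  0.028] tilt 12.1 err [31.8]
```

>>> carry_out --moves '[{"tx": 0.025,"ty": 0,"tz": -0.025,"twist": 0,"fingers": 1},{"tx": 0.025,"ty": 0,"tz": -0.02,"twist": 0,"fingers": 1}]'

```text
clock: 15.42
eef_pos: [540.4, -110.7, 48.8]
tool_rot: [3.141, -0.001, 0.062]
force: [-0.5, -0.6, 0.1]
width: 85.6
gripper_force: 0.3
```

```bash
python3 -c "
from h import *
pose()"
```

```text
F [-0.5 -0.6  0.1] p [ 540.4 -110.7   48.8] t 15.425
corners [[182, 206], [468, 207], [129, 316], [523, 316]]
c [ 567.3 -110.4   34.1] zaxis [-0.92 -0.06 -0.4 ] xaxis [ 0.061 -0.998  0.006] tilt -66.4 err [1.1]
c [ 566.1 -109.3   48.7] zaxis [ 0.41 -0.   -0.91] xaxis [ 0.072 -0.997  0.035] tilt 24.1 err [40.7]
```

>>> carry_out --moves '[{"tx": 0.027,"ty": 0,"tz": -0.007,"twist": 0,"fingers": 1},{"tx": 0.027,"ty": 0,"tz": -0.007,"twist": 0,"fingers": 1},{"tx": 0.027,"ty": 0,"tz": -0.003,"twist": 0,"fingers": 1},{"tx": 0.03,"ty": 0,"tz": 0,"twist": 0,"fingers": 1},{"tx": 0.03,"ty": 0,"tz": 0,"twist": 0,"fingers": 1},{"tx": 0.03,"ty": 0,"tz": 0,"twist": 0,"fingers": 1},{"tx": 0,"ty": 0,"tz": 0,"twist": 0,"fingers": 1},{"tx": -0.05,"ty": 0,"tz": -0.1,"twist": 0,"fingers": 1},{"tx": -0.1,"ty": 0,"tz": -0.15,"twist": 0,"fingers": 1},{"tx": -0.1,"ty": 0,"tz": -0.1,"twist": 0,"fingers": 1}]'

```text
clock: 16.73
eef_pos: [515.0, -112.6, 159.6]
tool_rot: [3.141, -0.0, 0.062]
force: [1.1, 0.0, 0.3]
width: 85.3
gripper_force: 0.0
```

```bash
python3 -c "
from h import *
pose(); 
im=eyes.get_image('top'); print(seg(im,(105,120,60),(130,255,255),(310,205,400,295),3))
im=eyes.get_image('scene'); print(seg(im,(105,120,60),(130,255,255),(330,195,435,295),3))
"
```

```text
F [1.1 0.  0.3] p [ 515.  -112.6  159.6] t 16.725
corners [[216, 40], [428, 40], [216, 133], [428, 134]]
c [ 613.3 -107.7   25.8] zaxis [-0.4  -0.02 -0.92] xaxis [ 0.059 -0.998 -0.003] tilt -23.5 err [0.8]
c [ 610.2 -107.5   26.9] zaxis [ 0.49  0.01 -0.87] xaxis [ 0.057 -0.998  0.017] tilt 29.7 err [7.4]
(63, array([ 622.6, -112.6]), array([136. ,  43.6]), 90.0)
(133, array([ 594.1, -123.8]), array([ 48. , 164.8]), 18.6)
```

```bash
python3 -c "
from h import *
w=eyes.get_image('wrist')
for z in (0,5,26):
    print(z,[ray(w,*p,z)[:2].tolist() for p in ((216,40),(428,40),(216,133),(428,134))])
h=cv2.cvtColor(w['color'],cv2.COLOR_BGR2HSV); m=cv2.inRange(h,(105,120,60),(130,255,255))
for v in range(30,150,8): print(v,''.join('#' if m[v,u] else '.' for u in range(200,450,4)))
"
```

```text
0 [[640.7, -31.9], [649.5, -179.8], [577.9, -30.0], [586.6, -189.5]]
5 [[640.0, -33.2], [648.7, -178.5], [578.2, -31.3], [586.9, -188.1]]
26 [[637.0, -38.5], [645.0, -173.2], [579.7, -36.8], [587.7, -182.1]]
30 ...............................................................
38 ...............................................................
46 ......##################################################.......
54 .....####.............................................###......
62 .....###..............................................####.....
70 .....###..............................................####.....
78 .....###..............................................####.....
86 .....###..............................................####.....
94 .....###..............................................###......
102 .....####............................................####......
110 ......###............................................####......
118 ......####..........................................####.......
126 .......################################################........
134 .......................#..........###.........##....#..........
142 ...............................................................
```

>>> carry_out --moves '[{"tx": 0,"ty": 0,"tz": 0,"twist": -0.0555,"fingers": 1},{"tx": 0,"ty": 0,"tz": 0,"twist": -0.0555,"fingers": 1},{"tx": 0,"ty": 0,"tz": 0,"twist": -0.0555,"fingers": 1},{"tx": 0,"ty": 0,"tz": 0,"twist": -0.0555,"fingers": 1},{"tx": 0,"ty": 0,"tz": 0,"twist": -0.0555,"fingers": 1},{"tx": 0,"ty": 0,"tz": 0,"twist": -0.0555,"fingers": 1},{"tx": 0,"ty": 0,"tz": 0,"twist": -0.0555,"fingers": 1},{"tx": 0,"ty": 0,"tz": 0,"twist": -0.0555,"fingers": 1},{"tx": 0,"ty": 0,"tz": 0,"twist": -0.0555,"fingers": 1},{"tx": 0,"ty": 0.164,"tz": 0.0,"twist": 0,"fingers": 1},{"tx": 0,"ty": 0.164,"tz": 0.15,"twist": 0,"fingers": 1},{"tx": 0,"ty": 0,"tz": 0,"twist": 0,"fingers": 1}]'

```text
clock: 18.42
eef_pos: [611.1, -104.3, 109.2]
tool_rot: [-3.134, -0.003, 1.634]
force: [-1.2, 0.1, 0.3]
width: 85.4
gripper_force: 0.0
```

```bash
python3 -c "
from h import *
s=ctrl.read_state();print(s['eef_pos'],s['tool_rot'])
w=eyes.get_image('wrist')
h=cv2.cvtColor(w['color'],cv2.COLOR_BGR2HSV); m=cv2.inRange(h,(105,120,60),(130,255,255))
for v in range(150,420,20):
    u=np.where(m[v])[0]
    if len(u)>1: print(v,u.min(),u.max(),ray(w,u.min(),v,4),ray(w,u.max(),v,4))
"
```

```text
[ 611.12862352 -104.28085004  109.20873528] [-3.13376155 -0.00336687  1.63350422]
150 274 374 [578.7 -44.3   4. ] [640.7 -40.5   4. ]
170 274 373 [579.  -56.7   4. ] [641.5 -52.8   4. ]
190 275 372 [579.9 -69.5   4. ] [642.2 -65.5   4. ]
210 276 371 [580.9 -82.7   4. ] [643.  -78.7   4. ]
230 277 370 [581.9 -96.4   4. ] [643.8 -92.4   4. ]
250 277 369 [ 582.3 -110.7    4. ] [ 644.6 -106.6    4. ]
270 278 368 [ 583.4 -125.4    4. ] [ 645.5 -121.3    4. ]
290 279 367 [ 584.5 -140.7    4. ] [ 646.4 -136.6    4. ]
310 280 366 [ 585.7 -156.6    4. ] [ 647.3 -152.5    4. ]
330 280 365 [ 586.1 -173.2    4. ] [ 648.3 -169.     4. ]
350 299 347 [ 600.8 -189.5    4. ] [ 636.6 -187.1    4. ]
```

>>> carry_out --moves '[{"tx": 0,"ty": 0,"tz": 0.15,"twist": 0,"fingers": 1},{"tx": 0,"ty": 0,"tz": 0.15,"twist": 0,"fingers": 1},{"tx": 0,"ty": 0,"tz": 0.02,"twist": 0,"fingers": 1},{"tx": 0,"ty": 0,"tz": 0,"twist": 0,"fingers": 1}]'

```text
clock: 18.98
eef_pos: [611.4, -106.8, 21.5]
tool_rot: [3.141, 0.0, 1.631]
force: [-0.6, 0.3, -0.1]
width: 85.8
gripper_force: 0.0
```

>>> carry_out --moves '[{"tx": 0,"ty": 0.006,"tz": 0.025,"twist": 0,"fingers": 1},{"tx": 0,"ty": 0,"tz": 0.02,"twist": 0,"fingers": 1},{"tx": 0,"ty": 0,"tz": 0,"twist": 0,"fingers": 0.8},{"tx": 0,"ty": 0,"tz": 0,"twist": 0,"fingers": 0.73},{"tx": 0,"ty": 0,"tz": 0,"twist": 0,"fingers": 0.72},{"tx": 0,"ty": 0,"tz": 0,"twist": 0,"fingers": 0.72}]'

```text
clock: 19.73
eef_pos: [613.1, -106.3, 7.4]
tool_rot: [3.141, 0.0, 1.631]
force: [-2.0, 0.2, 5.6]
width: 62.1
gripper_force: 39.1
```

>>> carry_out --moves '[{"tx": 0.04,"ty": -0.011,"tz": 0,"twist": 0,"fingers": 0.72},{"tx": 0.075,"ty": -0.022,"tz": 0,"twist": 0,"fingers": 0.72},{"tx": 0.075,"ty": -0.022,"tz": 0,"twist": 0,"fingers": 0.72},{"tx": 0.075,"ty": -0.022,"tz": 0,"twist": 0,"fingers": 0.72},{"tx": 0.075,"ty": -0.022,"tz": 0,"twist": 0,"fingers": 0.72},{"tx": 0.075,"ty": -0.022,"tz": 0,"twist": 0,"fingers": 0.72},{"tx": 0.075,"ty": -0.022,"tz": 0,"twist": 0,"fingers": 0.72},{"tx": 0.075,"ty": -0.022,"tz": 0,"twist": 0,"fingers": 0.72},{"tx": 0.075,"ty": -0.022,"tz": 0,"twist": 0,"fingers": 0.72},{"tx": 0.05,"ty": -0.015,"tz": 0,"twist": -0.0086,"fingers": 0.72},{"tx": 0,"ty": 0,"tz": 0,"twist": 0,"fingers": 0.72}]'

```text
clock: 21.1
eef_pos: [539.3, 99.4, 7.4]
tool_rot: [3.141, -0.001, 1.662]
force: [-0.6, 2.1, 7.9]
width: 62.0
gripper_force: 39.6
```

```bash
cat >>h.py <<'E'
def flat(rows):
    s=ctrl.read_state();print(s['eef_pos'].round(1),s['tool_rot'].round(3),s['force'].round(1))
    w=eyes.get_image('wrist'); h=cv2.cvtColor(w['color'],cv2.COLOR_BGR2HSV); m=cv2.inRange(h,(105,120,60),(130,255,255))
    P=[]
    for v in rows:
        u=np.where(m[v])[0]
        if len(u)>1: P.append((ray(w,u.min(),v,4)[:2]+ray(w,u.max(),v,4)[:2])/2); print(v,u.min(),u.max(),ray(w,u.min(),v,4),ray(w,u.max(),v,4))
    v=np.where(m.any(1))[0]; print('rows',v.min(),v.max(),ray(w,320,v.min(),0),ray(w,320,v.min(),5),ray(w,320,v.max(),5))
    P=np.array(P); c=np.polyfit(P[:,1],P[:,0],1); print('x at y=114',np.polyval(c,114),'yaw',-c[0])
E
python3 -c "
from h import *
flat(range(60,260,25))
im=eyes.get_image('top'); print(seg(im,(105,120,60),(130,255,255),(230,215,330,315),5))
im=eyes.get_image('scene'); print(seg(im,(105,120,60),(130,255,255),(225,255,380,365),5))
"
```

```text
[539.3  99.4   7.4] [ 3.141e+00 -1.000e-03  1.662e+00] [-0.6  2.1  7.9]
160 233 404 [502.7 164.4   4. ] [563.6 169.9   4. ]
185 232 404 [502.5 155.4   4. ] [565.1 161.    4. ]
210 234 402 [503.4 146.    4. ] [565.9 151.6   4. ]
235 236 401 [504.3 136.2   4. ] [567.1 141.9   4. ]
rows 160 441 [533.8 166.7   0. ] [533.7 167.4   5. ] [545.5  38.4   5. ]
x at y=114 537.8959577702127 yaw 0.09086406539981742
(38, array([539.4,  77.7]), array([ 53.5, 102. ]), 6.0)
(117, array([538.3,  92.2]), array([ 61.9, 140.9]), 5.2)
```

>>> carry_out --moves '[{"tx": 0.03,"ty": -0.007,"tz": 0,"twist": 0,"fingers": 0.72},{"tx": 0.027,"ty": -0.006,"tz": 0,"twist": 0,"fingers": 0.72},{"tx": 0,"ty": 0,"tz": 0,"twist": 0,"fingers": 0.72},{"tx": 0,"ty": 0,"tz": 0,"twist": 0,"fingers": 0.72}]'

```text
clock: 21.75
eef_pos: [534.5, 113.9, 7.4]
tool_rot: [3.141, -0.0, 1.659]
force: [0.5, -2.1, 7.2]
width: 62.3
gripper_force: 39.5
```

```bash
python3 -c "
from h import *
flat(range(165,240,12))
"
```

```text
[534.5 113.9   7.4] [ 3.141 -0.     1.659] [ 0.5 -2.1  7.2]
165 230 406 [497.1 177.2   4. ] [560.1 182.7   4. ]
177 231 405 [497.5 172.9   4. ] [560.4 178.4   4. ]
189 232 405 [498.  168.5   4. ] [561.1 174.    4. ]
201 233 404 [498.4 164.1   4. ] [561.5 169.6   4. ]
213 234 403 [498.8 159.5   4. ] [561.8 165.    4. ]
225 235 402 [499.2 154.8   4. ] [562.2 160.3   4. ]
237 236 401 [499.7 150.    4. ] [562.6 155.5   4. ]
rows 160 442 [529.2 181.3   0. ] [529.2 181.9   5. ] [540.6  52.2   5. ]
x at y=114 534.8179936959117 yaw 0.09375683875460376
```

>>> carry_out --moves '[{"tx": 0.007,"ty": -0.003,"tz": 0,"twist": 0,"fingers": 0.72},{"tx": 0,"ty": 0,"tz": 0,"twist": 0,"fingers": 0.8},{"tx": 0,"ty": 0,"tz": 0,"twist": 0,"fingers": 1},{"tx": 0,"ty": 0,"tz": 0,"twist": 0,"fingers": 1},{"tx": 0,"ty": 0,"tz": -0.05,"twist": 0,"fingers": 1},{"tx": 0,"ty": 0,"tz": -0.1,"twist": 0,"fingers": 1},{"tx": 0,"ty": 0,"tz": -0.15,"twist": 0,"fingers": 1},{"tx": 0,"ty": 0,"tz": -0.15,"twist": 0,"fingers": 1},{"tx": 0,"ty": 0,"tz": 0,"twist": 0,"fingers": 1}]'

```text
clock: 22.92
eef_pos: [535.9, 115.8, 146.0]
tool_rot: [3.134, -0.001, 1.658]
force: [0.1, 0.5, -0.3]
width: 85.5
gripper_force: 0.0
```

```bash
python3 -c "
from h import *
flat(range(170,340,20))
im=eyes.get_image('scene'); print(seg(im,(105,120,60),(130,255,255),(225,255,380,365),5))
w=eyes.get_image('wrist'); print(seg(w,(20,120,120),(35,255,255),(100,60,540,400),0)); print(seg(w,(105,120,60),(130,255,255),(100,60,540,380),4))
"
```

```text
[535.9 115.8 146. ] [ 3.134e+00 -1.000e-03  1.658e+00] [ 0.1  0.5 -0.3]
170 271 356 [498.6 156.6   4. ] [560.4 161.9   4. ]
190 272 356 [500.  141.9   4. ] [562.2 147.2   4. ]
210 273 355 [501.5 126.6   4. ] [563.2 131.9   4. ]
230 273 354 [502.2 110.8   4. ] [564.3 116.    4. ]
270 276 352 [506.2  77.5   4. ] [566.6  82.6   4. ]
290 276 352 [507.   59.8   4. ] [568.7  64.9   4. ]
310 284 339 [514.5  42.    4. ] [560.   45.7   4. ]
rows 137 324 [532.2 182.6   0. ] [532.2 182.9   5. ] [545.4  31.8   5. ]
x at y=114 533.2763260345658 yaw 0.07298189522266861
(133, array([530.6, 101.4]), array([ 58.1, 142.3]), 3.0)
None
(3971, array([534.2, 106.5]), array([ 63.3, 152.4]), 5.0)
```

```bash
python3 -c "
from h import *
print(job.finish_job())"
```

```text
the job is handed in; nothing more can be done
None
```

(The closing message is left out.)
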